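# Tighten the brass tap's foot bolt with the click wrench

### The job

The brass drinks tap has just been set on the bar and its foot bolt is still loose. Turn the red-handled click wrench that sits on its bolt clockwise (seen from above) until the bolt is home and the handle breaks over at its joint by about 20 degrees, then stop and let go. Never let the handle break over past 30 degrees, and leave the wrench on the steel tap alone.

Things in the scene. Friction and masses are not known exactly. Their poses are not given: they have to be found in the camera images.
- brass_tap: Fixed brass tap, place and yaw vary: foot plate 16 mm thick, 72 mm wide; column 50 mm thick, 260 mm high with black top lever. Origin: on the worktop under the bolt's vertical axis, in front of the column; x axis from bolt to column axis (62 mm away), z up. A click wrench lies level on the bolt, pointing roughly at the robot; middle of its handle 60 mm above the worktop, free space round it.
- brass_bolt (a joint): Angle (rad) of bolt and wrench head arm, growing clockwise from above; starts 0 to 0.3, hard stop (home) at 0.6. From the bolt axis the head arm points along the tap's -x axis turned (0.4 - value) counter-clockwise seen from above. The arm is 48 mm long and ends in a vertical pivot pin, where the handle begins. Friction 0.25 N m (about 2 N at the grip); stays where left.
- brass_handle (a joint): Break-over angle (rad) of the handle about the pin: 0 = in line with the head arm, grows pushed clockwise. Handle 158 mm long; red grip, round, 24 mm thick, 55 to 150 mm from the pin (push at 90). Needs 0.8 N m (about 9 N at mid grip), so stays 0 until the bolt is home, then yields evenly and stays where left. Wanted 0.35 (20 degrees); hard stop 0.75.
- steel_grip (a point): Middle of the red grip (90 mm from its pin, 60 mm above the worktop) of the like wrench on the steel tap, a grey twin of the brass tap standing to its left or right. Not to be moved.

How it is judged (in metres and radians):
On the way:
1. the brass tap's bolt is turned home, its handle not yet broken over (value of joint brass_bolt above 0.53 rad and value of joint brass_handle below 0.15 rad).
At the end, for the whole second after the job is handed in: The brass tap's bolt is home (within 4 degrees of its stop), its wrench handle is broken over by 20 degrees, give or take 10, and at rest, and the steel tap's wrench is where it was (within 15 mm) (value of joint brass_bolt above 0.53 rad and value of joint brass_handle between 0.175 and 0.524 rad and velocity of joint brass_handle below 0.05 rad/s and distance of steel_grip from where it was at the start of the episode below 0.015 m); the robot touches nothing.
It fails at once if the brass tap's wrench is pushed past 30 degrees of break-over (value of joint brass_handle above 0.524 rad).
It fails at once if the steel tap's wrench is moved (more than 15 mm) (distance of steel_grip from where it was at the start of the episode above 0.015 m).
It also fails if it takes over 38 s, if anything falls off the work surface, if the arm or the gripper's body presses on something with over 40 N, if the wrist force passes 120 N, or if a joint passes its speed limit or range.

### The arm

A 7-joint arm with a two-finger parallel gripper is mounted at the origin on a cart in front of the work surface, level with it; the furniture and walls round the work are solid. World frame = base frame: x ahead of the robot, y to its left, z up, the work surface at z = 0. Lengths are in mm, angles in degrees, forces in N, time in s.
With the tool pointing down it reaches from about 425 to 925 mm from the base axis. Payload 6.8 kg.
Tool frame: the origin (TCP) lies at the very end of the fingers, on their centre line; the grasp point (between the pads) lies 19 mm behind it (ctrl.grip_depth is the distance from the TCP to the grasp point, in mm); z points along the fingers, y is the line along which they close (so a half turn about z gives the same grasp; the last joint's range is limited). The gripper opens to 88 mm and grips with 3 to 60 N. Pads are 20 mm wide; open, the fingers measure 115 mm over their backs; the gripper's body (75 mm by 178 mm) begins 61 mm behind the grasp point.
Start: joints at [-73.86, 27.33, 1.283, 89.118, -0.659, 63.558, -4.761], TCP at [256.5, 624.384, 222.664] pointing down, gripper open.
Joint ranges: [-169.35, 169.35], [-19.33, 120.38], [-80.79, 83.38], [13.8, 139.57], [-78.32, 258.32], [9.67, 109.79], [-169.56, 169.56]. Speed limits (degrees/s): [136.94, 136.94, 180, 180, 180, 180, 180].

### API

Orientations are given as a 3x3 rotation matrix whose columns are the frame's x, y, z axes.
In Python, from plant import ctrl gives the robot as it stands.
- The arm moves only by the shell command python3 -m creep 'ROWS' [OPENING] [FORCE]. ROWS is JSON, a list of rows, each an object with "linear": the shift along the tool's x, y, z as a fraction of full scale, a list of three; "twist": the turn about the tool's z as a fraction of full scale. A call has 1 to 5 rows; each row is the pose to reach, as a shift and turn from the pose commanded when the call began, along the tool's axes at that moment; what a row does not reach only later rows make up. Full scale, the value 1, is 150 mm for a shift and 30 degrees for a turn. A row lasts 1/8 s, in which the tool goes at most 62.5 mm and 10.7 degrees, less where a joint would pass 70% of its speed; a pose out of reach is approached as far as the arm can. A call with a number of a shift or a turn outside -1 to 1 is refused whole. A call with a gripper value outside its range is refused whole. OPENING is the closure, from -1 (fully open) to 1 (shut), so that 0 is half open, set as the call begins (- or left out, the last holds). The fingers move at their own pace and stop on an object; FORCE is the grip in N (left out, the last holds). Time passes only in rows, so rows that repeat a pose let the fingers close. It gives the time, the measured TCP pose, the force, the opening and the grip force at its end, in the units of the state.
- ctrl.sense(): the state, without advancing time (a new reading comes with each control period).
- ctrl.camera(name): name is "side" or "top"; returns the picture (384x512x3 uint8, red, green, blue); there is no depth.
- ctrl.camera_params(name): a dict with "fx", "fy", "cx", "cy" (pixels), "R" (3x3) and "t" (3): a world point X has camera coordinates R X + t. Camera axes: x right, y down, z forward; pixel columns grow to the right and rows downward; lengths in mm; the calibration is good to about 2 mm. A picture is of the moment at which its call begins. camera_params takes no time and is no camera call.
- ctrl.sign_off(): hands the job in; it is judged then, once.
The state is a dict: "clock": time; "joint_positions": joint angles; "joint_velocities": joint speeds; "joint_efforts": joint torques, N m; "eef_pos": TCP position; "ee_rot": TCP orientation; "force": force on the tool from outside, world axes, zero at the start; "moment": the same for the moment, N m; "opening": finger opening in mm; "grasp_force": force on a finger pad.
Only numpy, scipy, OpenCV 4.12 (cv2) and the standard library are available. Lean on these libraries where they do the work, as an engineer would, in place of code of your own. Each camera call takes 0.05 s, during which the arm holds its last target. There are 200 camera calls.

## Working session

There is one attempt and no reset: what is moved stays moved. The work goes in short steps, Python scripts to look and compute and a shell command to move; the robot and the scene stay as the last step left them, time stands still between calls to the robot, and variables do not carry over. Pictures are saved under pics/ and viewed, at most 10 in all, crops included, and the job is handed in when it is done.

```bash
mkdir -p pics; python3 - <<'E'
from plant import ctrl
import cv2,numpy as np
ims=[]
for n in("top","side"):
    im=ctrl.camera(n); cv2.imwrite(f"pics/{n}0.png",im[...,::-1]); 
    p=ctrl.camera_params(n); print(n,p)
s=ctrl.sense();print(s["clock"],s["eef_pos"],s["ee_rot"],s["force"],s["opening"])
E
```

```text
top {'fx': 439.63014882423596, 'fy': 439.63014882423596, 'cx': 256.4859336730923, 'cy': 196.34164493215656, 'R': array([[-0.01780278, -0.9996921 ,  0.01728493],
       [-0.98885631,  0.01504894, -0.14811049],
       [ 0.14780477, -0.01972909, -0.98881976]]), 't': array([  3.83774286, 512.17466104, 850.04394759])}
side {'fx': 365.6510670780086, 'fy': 365.6510670780086, 'cx': 263.7520876450278, 'cy': 192.6857251160066, 'R': array([[ 0.94595651, -0.32422287,  0.00676901],
       [-0.19430224, -0.58336324, -0.7886279 ],
       [ 0.25963999,  0.74469247, -0.61483348]]), 't': array([-498.06882325,  161.67880973,  758.79357061])}
0.1 [256.32232941 623.85204455 221.78474639] [[-9.24985887e-01  3.80001154e-01 -4.81275943e-04]
 [ 3.80001427e-01  9.24984551e-01 -1.58007971e-03]
 [-1.55259300e-04 -1.64443698e-03 -9.99998636e-01]] [-0.07522878  0.68308687 -0.15003079] 87.9795287776287
```

View pics/top0.png

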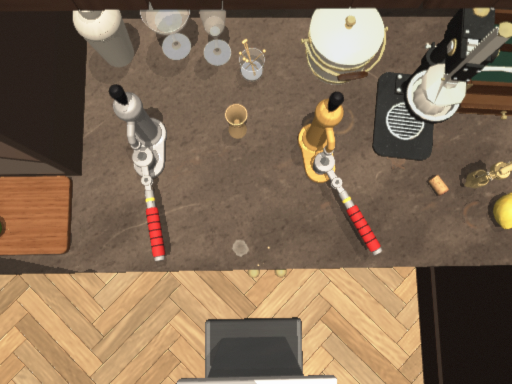

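View pics/side0.png

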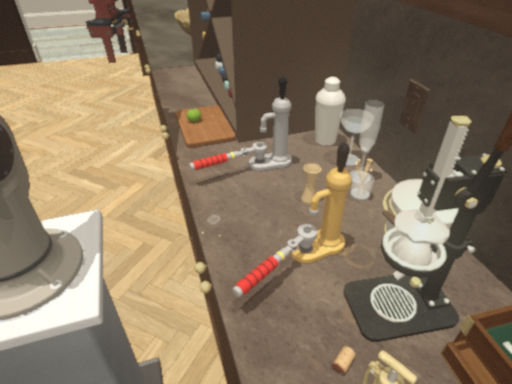

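The top picture shows the brass wrench's red grip from about (348,207) to (377,250), with its bolt near (323,160). The steel wrench is to the left at (150–158, 208–258). Clockwise means pushing the brass handle towards +y, which is left in the picture.

```bash
cat > h.py <<'E'
from plant import ctrl
import cv2,numpy as np
def ray(n,px,z):
    p=ctrl.camera_params(n);R=p["R"];c=-R.T@p["t"]
    d=R.T@np.array([(px[0]-p["cx"])/p["fx"],(px[1]-p["cy"])/p["fy"],1])
    return c+d*(z-c[2])/d[2]
def grip(n,x0,x1,z=60,y0=0,y1=384):
    """red blob in the window, nearest biggest; ends of its axis on plane z"""
    h=cv2.cvtColor(ctrl.camera(n),cv2.COLOR_RGB2HSV)
    m=cv2.inRange(h,(0,170,90),(8,255,255))|cv2.inRange(h,(172,170,90),(180,255,255))
    w=np.zeros_like(m);w[y0:y1,x0:x1]=m[y0:y1,x0:x1]
    w=cv2.morphologyEx(w,cv2.MORPH_CLOSE,np.ones((7,7)))
    k,l,st,_=cv2.connectedComponentsWithStats(w);i=1+st[1:,4].argmax()
    v,u=np.nonzero(l==i);P=np.array([ray(n,q,z)[:2] for q in zip(u,v)])
    c=P.mean(0);d=np.linalg.svd(P-c,full_matrices=False)[2][0]
    if d[0]>0:d=-d
    t=(P-c)@d;e=np.cross(d,P-c)
    return c,d,np.percentile(t,[1,99]),np.percentile(e,[2,98])
E
python3 - <<'E'
from h import *
for n,a,b,y0,y1 in(("top",320,400,190,265),("side",225,300,240,305)):
    c,d,t,e=grip(n,a,b,60,y0,y1)
    near=c+d*t[0];far=c+d*t[1];pin=c-d*((t[0]+t[1])/2)*-1-d*102.5
    print(n,"c",c,"ang",np.degrees(np.arctan2(d[1],d[0])),"len",np.ptp(t),"wid",np.ptp(e),"near",near,"far",far,"pin",pin,"bolt",pin-48*d,"mid90",pin+90*d)
print("bolt px z60",ray("top",(323,158),60),"steel mid",ray("top",(154,234),60))
E
```

```text
top c [ 443.16002238 -211.71905478] ang -152.00642231878192 len 91.18665930811656 wid 22.597405149219583 near [ 483.54290222 -190.2529026 ] far [ 403.02506284 -233.05342103] pin [ 533.79150413 -163.54247137] bolt [ 576.17551424 -141.01258706] mid90 [ 454.32148517 -205.78600444]
side c [ 441.45082404 -210.52357914] ang -150.78025259539982 len 90.35911517991511 wid 23.14386472071534 near [ 483.0142162  -187.27578123] far [ 404.15294774 -231.38553109] pin [ 533.04085478 -159.29420603] bolt [ 574.93304107 -135.86250256] mid90 [ 454.49300548 -203.22865005]
bolt px z60 [ 584.44723822 -138.68773533   60.        ] steel mid [438.16647141 195.66234913  60.        ]
```

```bash
cat >> h.py <<'E'
def go(x,y,z,yang=None):
    """needed shift (full-scale units) and twist for tool to reach x,y,z with tool y at world angle yang"""
    s=ctrl.sense();R=s["ee_rot"];print("clock",round(s["clock"],2),"tcp",s["eef_pos"].round(1) if hasattr(s["eef_pos"],"round") else s["eef_pos"],"F",np.round(s["force"],1),"J",np.round(s["joint_positions"]))
    print("need",np.round(np.array(R).T@(np.array([x,y,z])-s["eef_pos"])/150,3))
    a=np.degrees(np.arctan2(R[1][1],R[0][1]));print("yang",round(a,1), "twist",None if yang is None else round((a-yang)/30,3))
E
R='x'
python3 -m creep '[{"linear":[-0.39,-0.29,0],"twist":0},{"linear":[-0.78,-0.58,0],"twist":0},{"linear":[-0.78,-0.58,0],"twist":0}]' 1 30
python3 -m creep '[{"linear":[-0.39,-0.29,0],"twist":0},{"linear":[-0.78,-0.58,0],"twist":0},{"linear":[-0.78,-0.58,0],"twist":0}]'
python3 -m creep '[{"linear":[-0.39,-0.29,0],"twist":0},{"linear":[-0.78,-0.58,0],"twist":0},{"linear":[-0.78,-0.58,0],"twist":0}]'
python3 -c "
from h import *
go(483,-257,222,0)"
```

```text
clock: 0.57
eef_pos: [334.7, 495.4, 222.7]
ee_rot: [[-0.923, 0.385, 0.001], [0.385, 0.923, -0.002], [-0.002, -0.001, -1.0]]
force: [0.2, -0.0, 0.1]
opening: 61.2
grasp_force: 0.0
clock: 0.95
eef_pos: [408.9, 371.2, 222.8]
ee_rot: [[-0.923, 0.384, 0.001], [0.384, 0.923, -0.001], [-0.001, -0.0, -1.0]]
force: [-0.1, 0.6, 0.5]
opening: 31.1
grasp_force: 0.0
clock: 1.32
eef_pos: [483.9, 246.2, 222.8]
ee_rot: [[-0.923, 0.384, 0.001], [0.384, 0.923, -0.001], [-0.001, -0.0, -1.0]]
force: [-0.9, 0.8, 0.5]
opening: 2.2
grasp_force: 0.0
clock 1.32 tcp [483.9 246.2 222.8] F [-0.9  0.8  0.5] J [-42.  15.  10. 108.  -3.  58.  37.]
need [-1.284 -3.099  0.008]
yang 67.4 twist 2.246
```

```bash
python3 -m creep '[{"linear":[-0.16,-0.39,0],"twist":0},{"linear":[-0.32,-0.775,0],"twist":0},{"linear":[-0.32,-0.775,0],"twist":0}]' >/dev/null
python3 -m creep '[{"linear":[-0.16,-0.39,0],"twist":0},{"linear":[-0.32,-0.775,0],"twist":0},{"linear":[-0.32,-0.775,0],"twist":0}]' >/dev/null
python3 -m creep '[{"linear":[-0.16,-0.39,0],"twist":0},{"linear":[-0.32,-0.775,0],"twist":0},{"linear":[-0.32,-0.775,0],"twist":0}]' >/dev/null
python3 -m creep '[{"linear":[-0.16,-0.39,0],"twist":0.3},{"linear":[-0.32,-0.775,0],"twist":0.6},{"linear":[-0.32,-0.775,0],"twist":0.75},{"linear":[-0.32,-0.775,0],"twist":0.75}]' >/dev/null
python3 -m creep '[{"linear":[0,0,0],"twist":0.3},{"linear":[0,0,0],"twist":0.6},{"linear":[0,0,0],"twist":0.75}]' >/dev/null
python3 -m creep '[{"linear":[0,0,0],"twist":0.3},{"linear":[0,0,0],"twist":0.6},{"linear":[0,0,0],"twist":0.75},{"linear":[0,0,0],"twist":0.75}]' >/dev/null
python3 -c "
from h import *
go(483,-257,38,0)"
```

```text
clock 3.83 tcp [ 484.1 -250.8  222.4] F [-0.9  0.1  0.3] J [-12.  18.  41. 109. -14.  58.  35.]
need [-0.043 -0.007  1.229]
yang 0.5 twist 0.018
```

```bash
python3 -m creep '[{"linear":[0,0,0.4],"twist":0},{"linear":[0,0,0.75],"twist":0},{"linear":[0,0,0.75],"twist":0}]' >/dev/null
python3 -m creep '[{"linear":[0,0,0.3],"twist":0},{"linear":[0,0,0.48],"twist":0},{"linear":[0,0,0.48],"twist":0}]' 
python3 -c "
from h import *
c,d,t,e=grip('top',320,400,60,190,265);print(c,np.degrees(np.arctan2(d[1],d[0])))
im=ctrl.camera('side');cv2.imwrite('pics/s1.png',im[...,::-1])"
```

```text
clock: 4.58
eef_pos: [483.4, -252.9, 38.7]
ee_rot: [[-0.005, 1.0, -0.0], [1.0, 0.005, 0.001], [0.001, -0.0, -1.0]]
force: [-0.4, -0.7, 0.1]
opening: 0.6
grasp_force: 0.0
[ 443.29004178 -211.30242446] -152.21839611247256
```

View pics/s1.png

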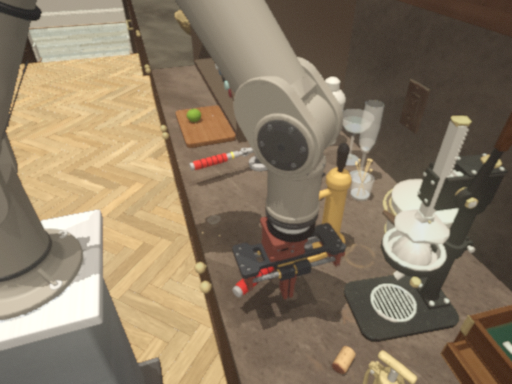

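The fingertips are down at the -y side of the red grip, which hasn't moved. I'll start pushing.

```bash
python3 -m creep '[{"linear":[0.08,-0.05,0],"twist":0},{"linear":[0.17,-0.1,0],"twist":0},{"linear":[0.17,-0.1,0],"twist":0}]' | grep -E "pos|force"
python3 -m creep '[{"linear":[0.04,-0.02,0],"twist":0},{"linear":[0.08,-0.04,0],"twist":0},{"linear":[0.12,-0.06,0],"twist":0}]' | grep -E "pos|force"
python3 -m creep '[{"linear":[0.03,-0.015,0],"twist":0},{"linear":[0.06,-0.03,0],"twist":0},{"linear":[0.09,-0.045,0],"twist":0}]' | grep -E "pos|force"
python3 -c "
from h import *
c,d,t,e=grip('top',280,400,60,180,275);print(c,np.degrees(np.arctan2(d[1],d[0])),np.ptp(t),np.ptp(e))
go(446,-181,38)"
```

```text
eef_pos: [467.3, -226.3, 38.6]
force: [0.7, -0.6, -0.2]
grasp_force: 0.0
eef_pos: [458.8, -210.1, 38.3]
force: [-0.0, -1.8, 0.7]
grasp_force: 1.0
eef_pos: [452.1, -196.2, 38.2]
force: [2.0, -0.4, 0.5]
grasp_force: 0.9
[ 432.52594343 -172.54798704] -168.68670099743753 90.7480748701903 20.59171507616927
clock 5.85 tcp [ 451.6 -195.6   38. ] F [ 1.1 -0.6 -0.3] J [ -9.  29.  31. 124. -27.  34.  43.]
need [ 0.097 -0.037  0.   ]
yang 0.2 twist None
```

```bash
for i in 1 2 3; do python3 -m creep '[{"linear":[0.015,-0.004,0],"twist":0},{"linear":[0.03,-0.008,0],"twist":0},{"linear":[0.03,-0.008,0],"twist":0}]' | grep -E "pos|^force";done
python3 -c "
from h import *
c,d,t,e=grip('top',280,400,60,180,275);print(c,np.degrees(np.arctan2(d[1],d[0])),np.ptp(t),np.ptp(e))
go(441,-162,38)"
```

```text
eef_pos: [450.4, -191.8, 38.0]
force: [0.7, -0.3, 1.4]
eef_pos: [449.2, -187.3, 38.1]
force: [-0.9, -0.9, 1.0]
eef_pos: [448.1, -182.7, 38.1]
force: [-0.1, -1.2, 0.3]
[ 428.43254664 -156.96392379] -173.5430748334315 90.6336679285132 17.245464078604982
clock 7.03 tcp [ 448.2 -182.7   38.1] F [ 0.4 -1.  -0.6] J [-10.  29.  31. 125. -27.  33.  41.]
need [ 0.138 -0.047  0.001]
yang 0.2 twist None
```

```bash
for i in 1 2 3; do python3 -m creep '[{"linear":[0.015,-0.002,0],"twist":0},{"linear":[0.03,-0.004,0],"twist":0},{"linear":[0.03,-0.004,0],"twist":0}]' | grep -E "pos|^force";done
python3 -c "
from h import *
c,d,t,e=grip('top',280,400,60,180,275);print(c,np.degrees(np.arctan2(d[1],d[0])),np.ptp(t),np.ptp(e))
im=ctrl.camera('top');cv2.imwrite('pics/t2.png',cv2.resize(im[80:280,220:420,::-1],None,fx=3,fy=3))
go(441,-162,38)"
```

```text
eef_pos: [447.4, -178.3, 38.1]
force: [-0.7, -0.6, 0.8]
eef_pos: [447.1, -173.8, 38.1]
force: [-0.3, -1.0, -0.7]
eef_pos: [446.5, -169.3, 38.1]
force: [-0.8, 0.0, -0.6]
[ 423.36459649 -142.31497735] -176.17629572574782 90.98324974940364 16.984867012195927
clock 8.25 tcp [ 446.6 -169.2   38.2] F [ 0.1 -1.   0.7] J [-12.  28.  31. 125. -27.  33.  40.]
need [ 0.048 -0.037  0.001]
yang 0.2 twist None
```

View pics/t2.png

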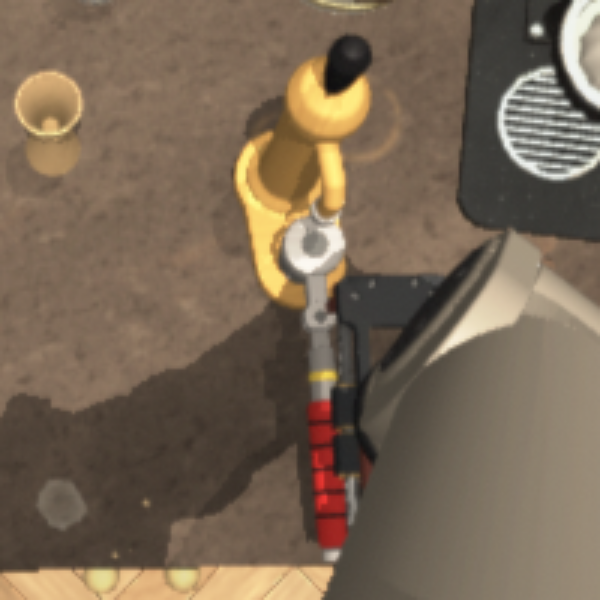

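The bolt, pin and grip are still in line: in the crop, bolt (313,243), pin (320,317), grip (320,405)–(332,545). The plate axis suggests home is about 5° further on.

```bash
for i in 1 2 3 4; do python3 -m creep '[{"linear":[0.01,-0.001,0],"twist":0},{"linear":[0.02,-0.002,0],"twist":0},{"linear":[0.02,-0.002,0],"twist":0}]' | grep -E "pos|^force";done
python3 -c "
from h import *
go(441,-162,38);print(ctrl.sense()['moment'])"
```

```text
eef_pos: [446.3, -166.5, 38.2]
force: [0.8, -1.4, 0.2]
eef_pos: [446.0, -163.4, 38.2]
force: [0.8, -2.2, -0.5]
eef_pos: [445.7, -160.4, 38.2]
force: [0.7, -1.1, -0.2]
eef_pos: [445.4, -157.4, 38.2]
force: [0.5, -1.0, -0.2]
clock 9.75 tcp [ 445.4 -157.4   38.2] F [ 0.5 -1.  -0.2] J [-13.  28.  32. 126. -27.  32.  39.]
need [-0.031 -0.029  0.001]
yang 0.2 twist None
[-0.35288192 -0.1307545  -0.0304182 ]
```

```bash
for i in 1 2 3; do python3 -m creep '[{"linear":[0.01,0,0],"twist":0},{"linear":[0.02,0,0],"twist":0},{"linear":[0.02,0,0],"twist":0}]' | grep -E "pos|^force";done
python3 -c "
from h import *
im=ctrl.camera('top');cv2.imwrite('pics/t3.png',cv2.resize(im[80:280,220:420,::-1],None,fx=3,fy=3))"
```

```text
eef_pos: [445.4, -156.8, 38.3]
force: [1.5, -8.6, -3.0]
eef_pos: [445.2, -154.4, 38.3]
force: [1.1, -9.6, -2.8]
eef_pos: [445.0, -151.5, 38.3]
force: [-0.5, -10.2, -1.5]
```

View pics/t3.png

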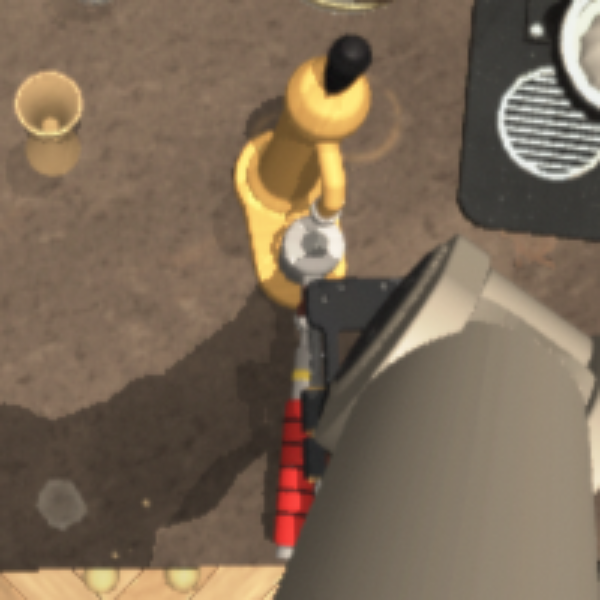

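The force jumped from 1 N to 9 N at tool y ≈ -157, so the bolt is home there. The crop shows the handle just starting to bend: bolt (313,243), grip end (287,545). Break-over is now about 3–4°, so about 15° more is needed, turning about the pin.

```bash
python3 -m creep '[{"linear":[0.02,-0.002,0],"twist":0.07},{"linear":[0.04,-0.004,0],"twist":0.14},{"linear":[0.06,-0.006,0],"twist":0.2},{"linear":[0.08,-0.008,0],"twist":0.26},{"linear":[0.08,-0.008,0],"twist":0.26}]' | grep -E "clock|pos|^force"
python3 -c "
from h import *
c,d,t,e=grip('top',250,400,60,180,275);print(c,np.degrees(np.arctan2(d[1],d[0])),np.ptp(t),np.ptp(e))
go(444,-129,38,-15)"
```

```text
clock: 11.55
eef_pos: [444.0, -139.2, 38.3]
force: [1.1, -9.8, -2.3]
[ 429.30993476 -103.75402709] 164.92650904206826 90.56948454053725 14.19675311367747
clock 11.6 tcp [ 444.  -139.2   38.3] F [ 1.  -9.4 -2.3] J [-18.  28.  34. 127. -29.  32.  31.]
need [ 0.068 -0.009  0.002]
yang -7.8 twist 0.241
```

```bash
python3 -m creep '[{"linear":[0.02,-0.003,0],"twist":0.07},{"linear":[0.04,-0.007,0],"twist":0.14},{"linear":[0.06,-0.01,0],"twist":0.2},{"linear":[0.072,-0.013,0],"twist":0.26},{"linear":[0.072,-0.013,0],"twist":0.26}]' | grep -E "clock|pos|^force"
python3 -c "
from h import *
c,d,t,e=grip('top',250,400,60,180,275);print(c,np.degrees(np.arctan2(d[1],d[0])),np.ptp(t),np.ptp(e))"
```

```text
clock: 12.22
eef_pos: [444.1, -128.6, 38.4]
force: [2.0, -10.2, -2.2]
[436.67395188 -89.79983947] 156.7923690472357 88.69006535772255 8.68803297185461
```

Break-over is about 19°. Now I'll back off to -y, lift and move clear to check.

```bash
python3 -m creep '[{"linear":[-0.1,0,0],"twist":0},{"linear":[-0.3,0,0],"twist":0},{"linear":[-0.3,0,0],"twist":0}]' | grep -E "pos|^force"
python3 -m creep '[{"linear":[0,0,-0.3],"twist":0},{"linear":[0,0,-0.7],"twist":0},{"linear":[-0.2,0,-1],"twist":0},{"linear":[-0.5,0,-1],"twist":0},{"linear":[-0.8,0,-1],"twist":0}]' | grep -E "pos|^force"
python3 -m creep '[{"linear":[-0.3,0,0],"twist":0},{"linear":[-0.3,0,0],"twist":0},{"linear":[-0.3,0,0],"twist":0}]' | grep -E "clock|pos|^force"
python3 -c "
from h import *
c,d,t,e=grip('top',230,400,60,180,275);print(c,np.degrees(np.arctan2(d[1],d[0])),np.ptp(t),np.ptp(e))
f=c+d*t.mean();pin=f-d*102.5;B=np.array([575.5,-138.5]);a=pin-B;print('pin',pin,'arm',np.hypot(*a),np.degrees(np.arctan2(a[1],a[0])))
c,d,t,e=grip('top',130,180,60,190,275);print('steel',c+d*t.mean())
im=ctrl.camera('top');cv2.imwrite('pics/t4.png',cv2.resize(im[80:280,220:420,::-1],None,fx=3,fy=3))"
```

```text
eef_pos: [430.1, -170.5, 38.1]
force: [-0.1, 0.3, 0.4]
eef_pos: [400.0, -284.1, 188.6]
force: [1.2, 0.2, -0.1]
clock: 13.65
eef_pos: [387.6, -326.8, 187.7]
force: [0.2, 0.8, 0.4]
[433.97806367 -97.64139084] 157.12380475401585 91.15628457389367 22.44979674014983
pin [ 528.72142392 -137.61617429] arm 46.786924755773036 178.9175929962721
steel [443.39984646 194.11071795]
```

View pics/t4.png

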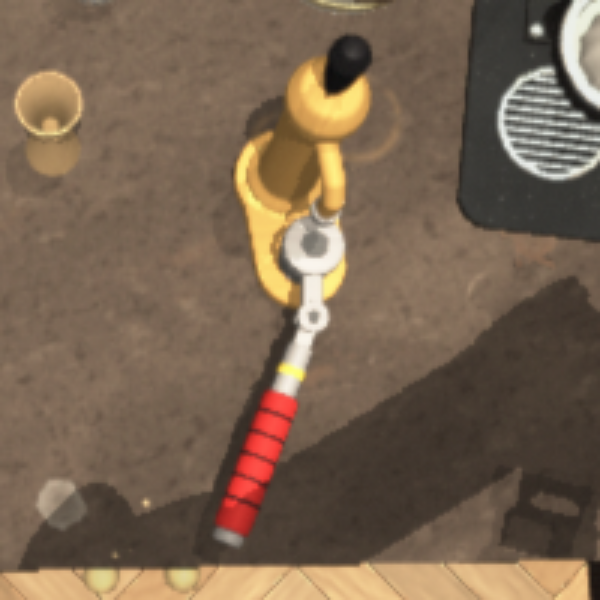

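The handle is bent about 20° at the pin: in the crop, bolt (314,243), pin (313,317), grip end (230,537). The steel wrench's grip measures where it should, and the arm is clear.

```bash
python3 -c "
from plant import ctrl
print(ctrl.sign_off())"
```

```text
the job is handed in; nothing more can be done
None
```

I turned the brass bolt home and broke the handle over by about 20° (camera estimate 22°, tool travel about 19°), left the steel wrench untouched, moved the arm clear and handed in at about 14 s; no verdict was returned.

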